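Clamp the flow cell in its bench fixture

ROBOT

A 7-joint arm with a two-finger parallel gripper is mounted at the origin on the work surface. World frame = base frame: x ahead of the robot, y to its left, z up, the work surface at z = 0. Lengths are in m, angles in rad, forces in N, time in s.
With the tool pointing down it reaches from about 0.425 to 0.875 m from the base axis. Payload 4.7 kg.
Tool frame: the origin (TCP) lies midway between the tips of the shut fingers; the grasp point (between the pads) lies 19 mm behind it; z points along the fingers, x is the direction in which the jaws open and shut, and the axes are right-handed (so a half turn about z gives the same grasp; the last joint's range is limited). The gripper opens to 87 mm and grips with 3 to 60 N. Pads are 19 mm wide; open, the fingers measure 117 mm over their backs; the gripper's body (75 mm by 190 mm) begins 51 mm behind the grasp point.
Start: joints at [1.23, 0.321, -0.07, 1.45, 0.023, 1.371, -0.057], TCP at [0.226, -0.61, 0.223] pointing down, gripper open.
Joint ranges: [-2.86, 2.86], [-0.3, 2.09], [-1.38, 1.24], [0.06, 2.45], [-1.56, 4.7], [0.09, 2.05], [-2.69, 2.69]. Speed limits (rad/s): [2.57, 2.57, 3.14, 3.14, 3.14, 3.14, 3.14].

INTERFACE

Orientations are given as a unit quaternion [w, x, y, z].
In Python, from station import robot, viewer, workorder, models gives the robot as it stands.
- The arm moves only by the tool arm_command, never from a script. Its argument "motion" is a list of rows, each a list of 4 numbers: the shift along the tool's x, y, z in cm, then the turn about the tool's z in rad. In form: [[tx, ty, tz, roll], ...]. A call has 1 to 10 rows; each row shifts and turns the commanded pose from where the row before left it, along the tool's axes as they then stand; what a row does not reach is not made up. A row lasts 1/12 s, in which the tool goes at most 41.7 mm and 7.16 degrees, less where a joint would pass 70% of its speed; a pose out of reach is approached as far as the arm can. A call with a gripper value outside its range is refused whole. "jaw" is the finger opening in cm, from 0 to 8.7, set as the call begins (left out, the last holds). The fingers move at their own pace and stop on an object; the grip force is fixed at half the most. Time passes only in rows, so rows that do not move let the fingers close. It gives the time, the measured TCP pose, the force and the opening at its end, in the units of the state.
- robot.get_obs(): the state, without advancing time (a new reading comes with each control period).
- viewer.get_image(name): name is "scene" or "side" or "wrist"; returns a dict with "image" (400x640x3 uint8, red, green, blue), "vertical_fov" (degrees; the focal length in pixels is half the picture's height over the tangent of half this angle, whatever the lens; pixels are square), "cx", "cy" (the principal point, pixels), "k1" (the pictures are not rectified: a ray, as slopes to the right and down, at radius r is drawn at 1 + k1 r^2 times it, then the intrinsics apply), "view" (4x4, takes a point from world to camera coordinates); the wrist camera has in their place "mount" (4x4, takes a point from camera to tool coordinates, whose origin is the TCP and whose axes are the tool frame's). Camera axes: x right, y down, z forward; pixel columns grow to the right and rows downward; lengths in m; the calibration is good to about 2 mm. A picture is of the moment at which its call begins: read the wrist's pose just before it. There is no depth.
- workorder.hand_in(): hands the job in, once; it reports no verdict.
Trained networks look in a picture, given as the dict that the camera call returned (one of the last four; its "shot" number tells which), for a name from the list of things; names that differ only in an ending like _2 or _b are one class to them, and where a whole thing is asked for, a point or a joint stands for the part that bears it (a point fixed in the world has none). Each returns a list of dicts, best first, with "confidence" (0 to 1); they miss things now and then, are a little off and sometimes report something else, mostly with a low value. They report only what shows in the picture. A call takes as long as a camera call.
- models.look_for(picture, target): "bbox" ([left, top, right, bottom] in pixels, round what is visible of it).
- models.cut_out(picture, target): "pixels" (400x640 bool, what is visible of it) and "bbox" ([left, top, right, bottom] in pixels, round what is visible of it).
The state is a dict: "time_s": time; "joints": joint angles; "qd": joint speeds; "effort": joint torques, N m; "position": TCP position; "eef_rot": TCP orientation; "wrist_force": force on the tool from outside, world axes, zero at the start; "wrist_torque": the same for the moment, N m; "width": finger opening in m.
Only numpy, scipy, OpenCV 4.12 (cv2) and the standard library are available. Lean on these libraries where they do the work, as an engineer would, in place of code of your own. Each camera call takes 0.05 s, during which the arm holds its last target. There are 200 camera calls.

TASK

Slide the blue flow cell along its channel until it is fully home against the brass stop pin of the white port block, and press it there with about 10 N for a second to bed it in, never with more than 15 N. Then push the clamp's red handle down over centre until it snaps onto its stop and stays there, so that the rubber pad holds the cell. Work the clamp by its handle only, never press on the handle with more than 25 N, and leave everything else where it is.

Things in the scene. Friction and masses are not known exactly. Their poses are not given: they have to be found in the camera images.
- fixture: Fixed aluminium plate flat on the bench: x -105 to +105, y -105 to +85 mm, deck top 12 mm above the bench; origin at bench height, z up. Its x is the push direction of the cell, towards the white port block. On the +y side of the channel, at x = 30 mm, stands the toggle clamp: two steel cheeks (y = 5 to 50 mm 74 mm high, y = 50 to 80 mm 104 mm high). A loose thumbscrew stands near x = -50, y = 50 mm.
- channel_mouth (a point): Middle of the channel's open end, on the deck: fixture x = -95, y = -55, z = 12 mm. The channel runs from here along fixture x to the port block, 52 mm wide, between two steel rails 10 mm wide and 10 mm high (tops 22 mm above the bench).
- port_block: White block that closes the channel, 30 x 72 mm, top 46 mm above the bench, two brass stubs on top; axes as the fixture's, origin at the foot of its face, at fixture (70, -55, 12) mm. From the face a brass stop pin, 12 mm thick, sticks out towards the cell, 25 mm above the bench. The pin is rigid, but it is screwed out by 2 to 16 mm, differently each time, and this is not measured: it must be felt.
- flow_cell: Loose block with blue frame, glass window and white landing area on top; 100 mm long (x), 50 wide (y), 26 high, 0.17 to 0.35 kg; origin at the centre of its underside, axes as the fixture's. It starts in the channel, its front face 32 to 50 mm from the port block's face, with about 1 mm play each side. Sliding takes up to 3 N. Its rear face (-x) is the one to push. Home: the front face is on the stop pin.
- handle_angle (a joint): Handle angle, rad: 0 open (60 degrees above level, pointing to fixture +y and up), starts at 0 to about 0.1, grows as it is pushed down, 1.05 = level, on a rigid stop. Elevation = 1.05 - value. Nearly free to 0.75, where the pad meets the cell; then the push square to the mid grip rises to about 12 N near 0.86 and falls to nothing at dead centre, 0.97 to 0.99. Let go before that it springs back; past it, it snaps to the stop.
- clamp_handle: Clamp handle: steel stem, then a red round grip, 20 mm diameter and 75 mm long, from 60 to 135 mm from the pivot. Origin on its pivot, at fixture x = 30, y = 65, z = 95 mm; its axes equal the fixture's when fully open and turn with it, about the fixture's x axis, so it swings in the upright plane x = 30 mm of the fixture.
- clamp_bar: Steel bar, 80 mm long, 14 wide, that carries the pad; origin on its pivot at fixture (30, 20, 66) mm. Open it stands nearly upright (top about 150 mm above the bench, the pad sticking out towards -y to about fixture y = -34 mm, 135 mm high); linked to the handle, it swings down towards -y as the handle goes down.
- clamp_pad: Black rubber dome, 20 mm diameter, on a sprung brass spindle at the end of the bar; origin at the lowest point of the dome (when the bar is level). Closed it presses on the white landing area of the cell, at fixture x = 30, y = -55 mm, with about 30 N.
- spare_cell: Bystander: a second flow cell with a grey frame, same size, on the bench.
- thumbscrew: Bystander: brass thumbscrew, 18 mm diameter, 20 mm high, standing on the fixture's deck.
- tip_box: Bystander: blue box with clear lid, 87 x 122 x 68 mm.
- reagent: Bystander: amber bottle, 60 mm diameter, 130 mm high.
- beaker: Bystander: glass beaker, 70 mm diameter, 85 mm high.
- screwdriver: Bystander: screwdriver lying on the bench.
- jar: Bystander: white jar with orange cap, 56 mm diameter, 60 mm high.
- petri: Bystander: clear dish, 90 mm diameter, 15 mm high.
- grip_middle (a point): Middle of the red grip, on its axis, 97.5 mm from the handle's pivot; moves with the handle.

How it is judged:
On the way, in this order (a step that is already met when the one before it is completed fails the run):
1. with the clamp open, the flow cell is pressed against the stop pin of the port block with more than 5 N (contact force between flow_cell and port_block above 5 N and angle between the x axis of flow_cell and the x axis of fixture, either way round below 0.04 rad and x of flow_cell in the frame of port_block above -0.0675 m and value of joint handle_angle below 0.6 rad), for 0.4 s.
2. the handle is past centre on its stop and the pad presses on the cell (value of joint handle_angle above 1 rad and contact force between clamp_pad and flow_cell above 15 N), for 0.2 s.
At the end, for the whole second after the job is handed in: The flow cell lies flat in its channel, at rest, its front face no more than 17.5 mm from the port block's face and square to it within 0.04 rad (left where it was pressed home); the handle is past centre, within 0.05 rad of its stop, and the pad presses on the cell with more than 15 N (all of step 2 and x of flow_cell in the frame of port_block above -0.0675 m and angle between the x axis of flow_cell and the x axis of fixture, either way round below 0.04 rad and z of flow_cell in the frame of fixture below 0.015 m and linear speed of flow_cell below 0.01 m/s); the robot touches nothing.
It fails at once if the robot presses on the flow cell with more than 15 N (contact force between the arm and flow_cell above 15 N).
It fails at once if the robot presses on the handle with more than 25 N (contact force between the arm and clamp_handle above 25 N).
It fails at once if the robot pushes the clamp bar or pad directly (more than 5 N) (contact force between the arm and clamp_bar above 5 N).
It fails at once if a bystander is moved by more than 20 mm (distance of any of spare_cell, thumbscrew, tip_box, reagent, beaker, screwdriver, jar, petri from where it was at the start of the episode above 0.02 m).
It also fails if it takes over 72 s, if anything falls off the work surface, if the arm or the gripper's body presses on something with over 40 N, if the wrist force passes 120 N, or if a joint passes its speed limit or range.

## Working session

There is one attempt and no reset: what is moved stays moved. The work goes in short steps, Python scripts to look and compute and a tool call to move; the robot and the scene stay as the last step left them, time stands still between calls to the robot, and variables do not carry over. Pictures are saved under pics/ and viewed, about 8 in all and at most 12, crops included, and the job is handed in when it is done.

Besides the shell and the picture viewer there is one more tool, called after "Emit:" as name(argument=value, ...), one argument or row to a line, values as JSON. arm_command: Moves the arm, as the interface text tells. Its arguments: {"type":"object","properties":{"motion":{"type":"array"},"jaw":{"type":"number"}},"required":["motion"]}

```bash
mkdir -p pics; ls
cat > h.py <<'E'
import numpy as np, cv2
from station import robot, viewer, workorder, models
from scipy.spatial.transform import Rotation as R
def snap(name,save=None):
    o=robot.get_obs(); p=viewer.get_image(name)
    if 'view' in p: p['V']=np.array(p['view'])
    else:
        T=np.eye(4); q=o['eef_rot']; T[:3,:3]=R.from_quat([q[1],q[2],q[3],q[0]]).as_matrix(); T[:3,3]=o['position']
        p['V']=np.linalg.inv(T@np.array(p['mount']))
    if save: cv2.imwrite('pics/'+save,p['image'][:,:,::-1])
    return p
def proj(p,X):
    X=np.atleast_2d(X); c=X@p['V'][:3,:3].T+p['V'][:3,3]; s=c[:,:2]/c[:,2:]
    f=200/np.tan(np.radians(p['vertical_fov'])/2); r2=(s**2).sum(1,keepdims=True)
    return s*(1+p['k1']*r2)*f+[p['cx'],p['cy']]
def ray(p,uv):
    f=200/np.tan(np.radians(p['vertical_fov'])/2); d=(np.array(uv,float)-[p['cx'],p['cy']])/f; s=d.copy()
    for _ in range(20): s=d/(1+p['k1']*(s@s))
    Rm=p['V'][:3,:3]; return -Rm.T@p['V'][:3,3], Rm.T@np.array([s[0],s[1],1])
def atz(p,uv,z):
    o,d=ray(p,uv); return o+d*(z-o[2])/d[2]
E
python3 - <<'E'
from h import *
o=robot.get_obs(); print(o)
for n in ['scene','side','wrist']:
    p=snap(n,n+'0.png'); print(n,{k:v for k,v in p.items() if k not in('image','V')},-p['V'][:3,:3].T@p['V'][:3,3])
    for t in ['fixture','port_block','flow_cell','clamp_handle','clamp_pad','thumbscrew']:
        print(t,[(round(d['confidence'],2),np.round(d['bbox'])) for d in models.look_for(p,t)][:2])
a=[cv2.imread(f'pics/{n}0.png') for n in('scene','side')]
cv2.imwrite('pics/both.png',cv2.resize(np.vstack(a),None,fx=.75,fy=.75))
E
```

```text
pics
{'time_s': 0.0, 'joints': array([ 1.23010957,  0.321787  , -0.07008234,  1.45164248,  0.02259566,
        1.37082236, -0.0568748 ]), 'qd': array([ 1.65282845e-03, -1.34051442e-03, -1.37417247e-06, -1.54286626e-04,
        6.99903387e-04,  1.15945754e-03,  6.84182751e-04]), 'effort': array([ 3.27777025e-04, -4.91289353e+01, -4.03906675e-01, -3.12527668e+01,
       -6.40024804e-02,  4.38906380e-02,  1.99510291e-04]), 'position': array([ 0.22556637, -0.60902203,  0.22150121]), 'eef_rot': array([-4.94978832e-04,  8.20803846e-01, -5.71209392e-01, -7.94610602e-04]), 'wrist_force': array([-0.8684917 , -0.44366945, -0.20538381]), 'wrist_torque': array([ 0.00487257, -0.01564163,  0.00177184]), 'width': 0.08722008262444407}
scene {'vertical_fov': 43.10240332446912, 'cx': 314.6050619342525, 'cy': 198.79577806367317, 'k1': -0.015265920609856622, 'view': array([[-5.69331386e-02,  9.98370931e-01,  3.75524979e-03,
        -1.18068747e-03],
       [ 7.56760815e-01,  4.56078610e-02, -6.52098913e-01,
        -3.02313473e-01],
       [-6.51207868e-01, -3.42842119e-02, -7.58124598e-01,
         1.8
[... 1398 characters left out ...]
, 290., 220.])), (0.42, array([262., 300., 296., 364.]))]
wrist {'vertical_fov': 68.68739527392296, 'cx': 320.79659934239265, 'cy': 206.30570251193518, 'k1': -0.026739772060902025, 'mount': array([[ 9.99999037e-01,  1.22019383e-03,  6.61588193e-04,
        -1.55904615e-04],
       [-1.36413404e-03,  9.52000753e-01,  3.06092643e-01,
        -8.40986180e-02],
       [-2.56340103e-04, -3.06093251e-01,  9.52001500e-01,
        -1.63629143e-01],
       [ 0.00000000e+00,  0.00000000e+00,  0.00000000e+00,
         1.00000000e+00]]), 'shot': 3} [ 0.30459214 -0.58017021  0.38626092]
fixture []
port_block []
flow_cell []
clamp_handle [(0.43, array([  8.,   0., 128.,  50.]))]
clamp_pad []
thumbscrew []
```

View pics/both.png

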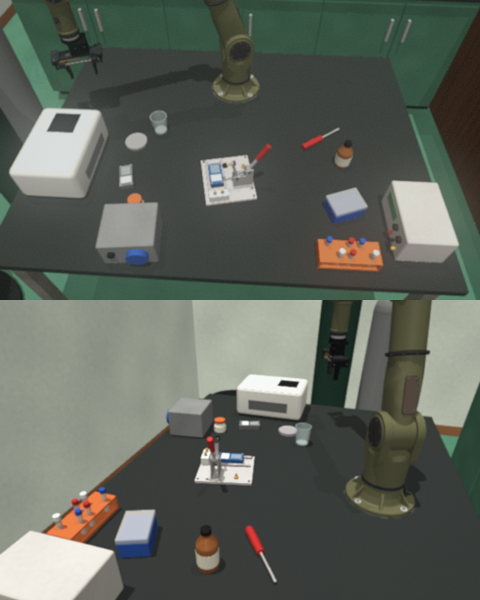

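Run:
```python
from h import *
p=snap('scene')
for n,uv,z in [('port',(289,256),.046),('cell',(287,228),.038),('tl',(269,210),.012),('br',(341,266),.012),('bl',(274,272),.012)]: print(n,atz(p,uv,z))
a=cv2.imread('pics/scene0.png')[180:285,255:375]; b=cv2.imread('pics/side0.png')[170:255,250:350]
a=cv2.resize(a,(600,525),interpolation=cv2.INTER_CUBIC)
cv2.imwrite('pics/ca.png',a)
```

```text
port [ 0.64892972 -0.03250459  0.046     ]
cell [ 0.54677796 -0.04778995  0.038     ]
tl [ 0.46166054 -0.11169823  0.012     ]
br [0.65072561 0.11197323 0.012     ]
bl [ 0.68136728 -0.07234321  0.012     ]
```

View pics/ca.png

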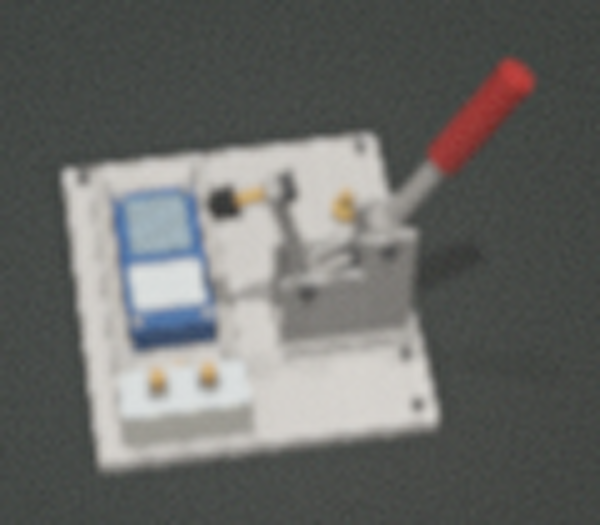

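```bash
cat >> h.py <<'E'
from scipy.optimize import least_squares
def W(q,P):
    P=np.atleast_2d(P).astype(float)/1000; c,s=np.cos(q[2]),np.sin(q[2])
    return np.c_[q[0]+c*P[:,0]-s*P[:,1], q[1]+s*P[:,0]+c*P[:,1], P[:,2]]
def fit(views,q0):
    f=lambda q: np.concatenate([(proj(p,W(q,P))-uv).ravel() for p,P,uv in views])
    r=least_squares(f,q0,loss='soft_l1'); return r.x, r.fun.reshape(-1,2)
def toolnow():
    o=robot.get_obs(); q=o['eef_rot']; return o,R.from_quat([q[1],q[2],q[3],q[0]]).as_matrix()
E
python3 - <<'E'
from h import *
p=snap('scene')
P=[(-105,-105,12),(-105,85,12),(105,85,12),(105,-105,12)]
uv=np.array([(267.4,214),(330,207),(342.6,265),(275,273.2)])
q,r=fit([(p,P,uv)],[.56,0,0]); print(q,r)
o,M=toolnow(); print(M, np.arctan2(M[1,0],M[0,0]))
t=W(q,[-75,-55,0])[0]; t[2]=.30; d=t-o['position']; print(t,'tool shift cm',M.T@d*100, 'final toolx angle',np.pi/2+q[2])
E
```

```text
[0.56026523 0.01135358 0.20762395] [[ 0.49142064  0.44297885]
 [-0.18056467  0.3403246 ]
 [-0.05424053 -0.50401454]
 [-0.19264013 -0.13848119]]
[[ 3.47364119e-01 -9.37730328e-01  1.89631043e-05]
 [-9.37730322e-01 -3.47364119e-01 -1.09030731e-04]
 [ 1.08828526e-04  2.00910860e-05 -9.99999994e-01]] -1.2160376055036712
[ 0.49821342 -0.05792537  0.3       ] tool shift cm [-42.26332756 -44.70806774  -7.74478839] final toolx angle 1.7784202769504285
```

Emit:
arm_command(
  motion=[
    [0,0,-3.4,0],
    [0,0,-3.4,0],
    [0,0,-3.4,0],
    [0,0,-3.4,0],
    [-2.64,-2.79,0,0],
    [-2.64,-2.79,0,0],
    [-2.64,-2.79,0,0],
    [-2.64,-2.79,0,0],
    [-2.64,-2.79,0,0],
    [-2.64,-2.79,0,0],
  ],
  jaw=0,
)

```text
time_s: 1.98
position: [0.3283, -0.401, 0.3588]
eef_rot: [0.0, 0.821, -0.571, 0.0]
wrist_force: [0.9, -0.7, -0.4]
width: 0.0285
```

Emit:
arm_command(
  motion=[
    [-2.64,-2.79,0,0],
    [-2.64,-2.79,0,0],
    [-2.64,-2.79,0,0],
    [-2.64,-2.79,0,0],
    [-2.64,-2.79,0,0],
    [-2.64,-2.79,0,0],
    [-2.64,-2.79,0,0],
    [-2.64,-2.79,0,0],
    [-2.64,-2.79,0,0],
    [-2.64,-2.79,0,0],
  ],
)

```text
time_s: 2.82
position: [0.498, -0.0565, 0.359]
eef_rot: [0.0, 0.821, -0.571, 0.001]
wrist_force: [0.5, -0.0, -0.8]
width: 0.0007
```

Emit:
arm_command(
  motion=[
    [0,0,0,-0.12],
    [0,0,0,-0.12],
    [0,0,0,-0.12],
    [0,0,0,-0.12],
    [0,0,0,-0.12],
    [0,0,0,-0.12],
    [0,0,0,-0.12],
    [0,0,0,-0.12],
    [0,0,0,-0.12],
    [0,0,0,-0.12],
  ],
)

```text
time_s: 3.65
position: [0.4976, -0.0583, 0.3587]
eef_rot: [0.0, 1.0, -0.005, 0.0]
wrist_force: [-0.8, 0.1, -0.8]
width: 0.0002
```

Emit:
arm_command(
  motion=[
    [0,0,0,-0.12],
    [0,0,0,-0.12],
    [0,0,0,-0.12],
    [0,0,0,-0.12],
    [0,0,0,-0.12],
    [0,0,0,-0.12],
    [0,0,0,-0.12],
    [0,0,0,-0.12],
    [0,0,0,-0.12],
    [0,0,0,-0.12],
  ],
)

```text
time_s: 4.48
position: [0.4976, -0.0583, 0.3587]
eef_rot: [0.0, 0.828, 0.56, 0.0]
wrist_force: [-0.2, 0.2, 0.5]
width: 0.0005
```

Emit:
arm_command(
  motion=[
    [0,0,0,-0.12],
    [0,0,0,-0.12],
    [0,0,0,-0.12],
    [0,0,0,-0.12],
    [0,0,0,-0.114],
    [0,0,0,0],
    [0,0,0,0],
  ],
)

```text
time_s: 5.07
position: [0.4976, -0.0583, 0.3587]
eef_rot: [0.0, 0.631, 0.775, -0.0]
wrist_force: [1.0, -0.6, -0.3]
width: 0.0
```

Run:
```python
from h import *
p=snap('wrist','w1.png'); o,M=toolnow(); print(o['time_s'],o['position'],o['joints'],np.arctan2(M[1,0],M[0,0]),o['wrist_force'],o['width'])
q=[0.56026523,0.01135358,0.20762395]
for n,X in dict(tl=(-105,-105,12),tr=(-105,85,12),br=(105,85,12),bl=(105,-105,12)).items(): print(n,proj(p,W(q,X)))
for t in ['port_block','flow_cell','clamp_handle','clamp_pad','thumbscrew']:
    print(t,[(round(d['confidence'],2),np.round(d['bbox'])) for d in models.look_for(p,t)][:2])
```

```text
5.1167 [ 0.49761287 -0.05829031  0.35860613] [ 0.67693661 -0.00944329 -0.60288558  1.55916069 -0.00518445  1.59008644
  1.84890835] 1.7749371442420907 [ 0.54596134 -0.48391598  0.5025322 ] 0.00043652233035351186
tl [[291.8840883  146.72287743]]
tr [[402.18674397 146.5938067 ]]
br [[393.2845647  256.33100575]]
bl [[295.3775786  256.56793418]]
port_block [(0.44, array([303., 231., 342., 259.]))]
flow_cell [(0.84, array([305., 166., 336., 230.]))]
clamp_handle [(0.61, array([379., 227., 480., 280.]))]
clamp_pad [(0.64, array([337., 239., 356., 255.]))]
thumbscrew [(0.73, array([374., 227., 482., 281.])), (0.47, array([377., 175., 387., 183.]))]
```

View pics/w1.png

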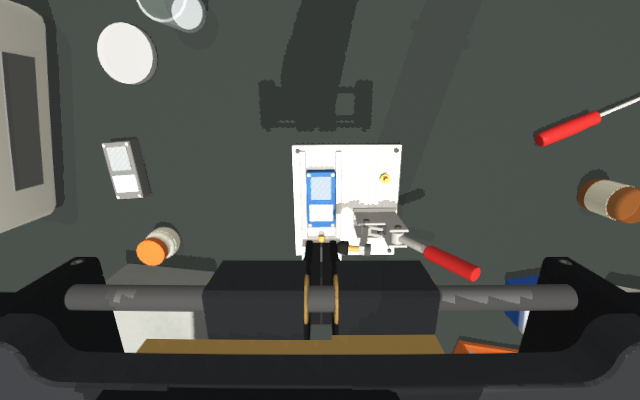

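Run:
```python
from h import *
q=[0.56026523,0.01135358,0.20762395]
o,M=toolnow(); t=W(q,[-115,-55,150])[0]; print(t,M.T@(t-o['position'])*100,q[2]+np.pi/2-np.arctan2(M[1,0],M[0,0]))
```

```text
[ 0.45907248 -0.06617079  0.15      ] [ 0.024521   -3.93340026 20.85391122] 0.001374638610804002
```

Emit:
arm_command(
  motion=[
    [0,-1,3,0],
    [0,-1,3,0],
    [0,-1,3,0],
    [0,-1,3,0],
    [0,0,3,0],
    [0,0,3,0],
    [0,0,2.9,0],
    [0,0,0,0],
    [0,0,0,0],
    [0,0,0,0],
  ],
)

```text
time_s: 6.2
position: [0.4596, -0.0667, 0.1512]
eef_rot: [0.001, 0.63, 0.776, 0.0]
wrist_force: [-0.2, -0.4, -0.7]
width: 0.0004
```

Run:
```python
from h import *
p=snap('wrist','w2.png'); o,M=toolnow(); print(o['time_s'],o['position'],np.arctan2(M[1,0],M[0,0]),o['wrist_force'])
q=[0.56026523,0.01135358,0.20762395]
for n,X in dict(tl=(-105,-105,12),tr=(-105,85,12),br=(105,85,12),bl=(105,-105,12),railL=(-95,-81,22),railR=(-95,-29,22)).items(): print(n,proj(p,W(q,X)))
for t in ['port_block','flow_cell','clamp_handle','clamp_pad','thumbscrew']:
    print(t,[(round(d['confidence'],2),np.round(d['bbox'])) for d in models.look_for(p,t)][:2])
```

```text
6.25 [ 0.46007778 -0.06678774  0.15166363] 1.777849753295472 [0.23515672 0.73768139 0.35208892]
tl [[275.24956502 203.87091222]]
tr [[449.94257911 204.08237774]]
br [[427.40650177 356.20227086]]
bl [[283.06725977 356.45421407]]
railL [[296.86581591 215.69850427]]
railR [[345.8457202  215.75627132]]
port_block [(0.66, array([  0.,   8.,  53., 108.])), (0.6, array([312., 327., 334., 339.]))]
flow_cell [(0.57, array([296., 236., 346., 328.]))]
clamp_handle []
clamp_pad [(0.69, array([297., 236., 346., 260.])), (0.43, array([  1.,   6.,  56., 108.]))]
thumbscrew [(0.51, array([408., 248., 426., 260.]))]
```

View pics/w2.png

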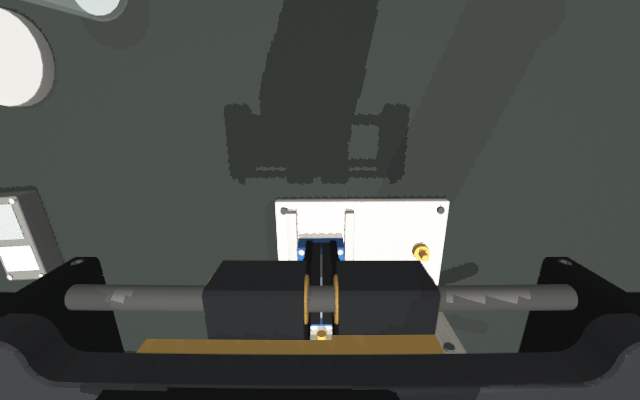

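Run:
```python
from h import *
p=snap('wrist'); o,M=toolnow(); a=o['position']
for uv in [(302,237),(341,237)]:
    X=atz(p,uv,.038); print(M.T@(X-a)*1000)
for uv in [(276,200.5),(448,199.5)]:
    X=atz(p,uv,.012); print(M.T@(X-a)*1000)
q=[0.56026523,0.01135358,0.20762395]; c=[(x) for x in (M.T@(W(q,[-105,-55,12])[0]-a)*1000,)]; print(c)
```

```text
[-19.21379209  36.85972567 112.41685242]
[ 20.80201766  36.78311725 112.38011027]
[-48.28754846   5.58277217 138.40649001]
[137.52926049   4.10513388 138.23454681]
[array([  0.66645911,  10.01337261, 138.3668961 ])]
```

Emit:
arm_command(
  motion=[
    [0,0,3,0],
    [0,0,3,0],
    [0,0,3,0],
    [0,0,2,0],
    [0,0,1,0],
    [0,0,0.7,0],
    [0,0,0,0],
    [0,0,0,0],
    [0,0,0,0],
  ],
)

```text
time_s: 7.3
position: [0.4598, -0.0668, 0.0238]
eef_rot: [0.001, 0.63, 0.776, 0.0]
wrist_force: [0.9, -0.6, 0.6]
width: 0.0004
```

Emit:
arm_command(
  motion=[
    [0,0.5,0,0],
    [0,0.5,0,0],
    [0,0.5,0,0],
    [0,0.3,0,0],
    [0,0,0,0],
  ],
)

```text
time_s: 7.72
position: [0.4773, -0.0625, 0.0229]
eef_rot: [0.0, 0.63, 0.777, 0.0]
wrist_force: [0.4, 0.3, -0.2]
width: 0.0008
```

Emit:
arm_command(
  motion=[
    [0,0.1,0,0],
    [0,0.1,0,0],
    [0,0.1,0,0],
    [0,0.1,0,0],
    [0,0.1,0,0],
    [0,0.1,0,0],
    [0,0,0,0],
  ],
)

```text
time_s: 8.3
position: [0.4822, -0.0616, 0.0226]
eef_rot: [0.0, 0.63, 0.776, 0.0]
wrist_force: [-0.1, 0.6, 0.5]
width: 0.0007
```

Emit:
arm_command(
  motion=[
    [0,0.1,0,0],
    [0,0.1,0,0],
    [0,0.1,0,0],
    [0,0.1,0,0],
    [0,0.1,0,0],
    [0,0.1,0,0],
  ],
)

```text
time_s: 8.8
position: [0.488, -0.0604, 0.0225]
eef_rot: [0.0, 0.63, 0.776, -0.0]
wrist_force: [0.1, -0.2, -0.5]
width: 0.0
```

Emit:
arm_command(
  motion=[
    [0,0.1,0,0],
    [0,0.1,0,0],
    [0,0.1,0,0],
    [0,0.1,0,0],
    [0,0.1,0,0],
  ],
)

```text
time_s: 9.22
position: [0.4929, -0.0594, 0.0225]
eef_rot: [0.0, 0.63, 0.776, -0.0]
wrist_force: [-0.6, 0.8, -0.2]
width: 0.0003
```

Emit:
arm_command(
  motion=[
    [0,0.1,0,0],
    [0,0.1,0,0],
    [0,0.1,0,0],
    [0,0.1,0,0],
    [0,0.1,0,0],
  ],
)

```text
time_s: 9.63
position: [0.4968, -0.0585, 0.0224]
eef_rot: [-0.001, 0.63, 0.776, -0.001]
wrist_force: [-1.6, -0.1, 2.4]
width: 0.0002
```

Run:
```python
from h import *
p=snap('wrist'); o,M=toolnow(); print(o['position'],o['wrist_force'],o['wrist_torque'])
for n in('scene','side'):
    p=snap(n)
    a=p['image'][:,:,::-1]; a=a[185:275,255:355] if n=='scene' else a[170:250,255:345]
    cv2.imwrite(f'pics/c_{n}.png',cv2.resize(a,(500,450) if n=='scene' else (506,450),interpolation=cv2.INTER_CUBIC))
```

```text
[ 0.49712316 -0.05842168  0.02234573] [-1.79282098  0.56415406  0.83061178] [0.04401051 0.27019652 0.04040819]
```

View pics/c_scene.png

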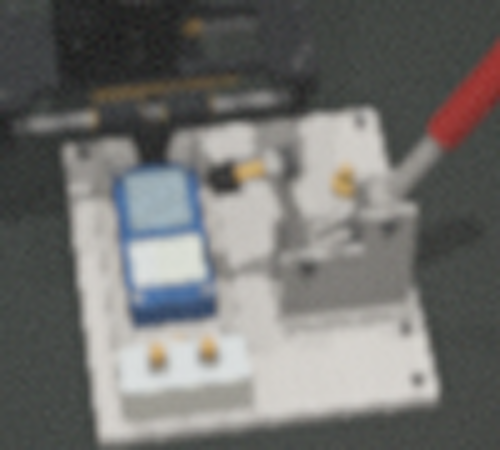

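Emit:
arm_command(
  motion=[
    [0,0.1,0,0],
    [0,0.1,0,0],
    [0,0.1,0,0],
    [0,0.1,0,0],
    [0,0.1,0,0],
  ],
)

```text
time_s: 10.2
position: [0.5027, -0.0573, 0.0225]
eef_rot: [0.0, 0.63, 0.776, 0.0]
wrist_force: [-0.7, 0.7, -1.2]
width: 0.0005
```

Emit:
arm_command(
  motion=[
    [0,0.1,0,0],
    [0,0.1,0,0],
    [0,0.1,0,0],
    [0,0.1,0,0],
    [0,0.1,0,0],
  ],
)

```text
time_s: 10.62
position: [0.5075, -0.0563, 0.0225]
eef_rot: [0.0, 0.63, 0.776, -0.0]
wrist_force: [-0.8, -0.2, -1.0]
width: 0.0005
```

Emit:
arm_command(
  motion=[
    [0,0.1,0,0],
    [0,0.1,0,0],
    [0,0,0,0],
  ],
)

```text
time_s: 10.87
position: [0.5097, -0.0558, 0.0226]
eef_rot: [0.0, 0.63, 0.776, 0.0]
wrist_force: [-0.6, 0.2, -0.3]
width: 0.0005
```

Emit:
arm_command(
  motion=[
    [0,0.05,0,0],
    [0,0.05,0,0],
    [0,0.05,0,0],
    [0,0.05,0,0],
  ],
)

```text
time_s: 11.2
position: [0.5113, -0.0556, 0.0226]
eef_rot: [0.0, 0.63, 0.776, -0.0]
wrist_force: [-3.2, 0.7, 1.2]
width: 0.0007
```

Emit:
arm_command(
  motion=[
    [0,0.05,0,0],
    [0,0.05,0,0],
    [0,0.05,0,0],
  ],
)

```text
time_s: 11.45
position: [0.5128, -0.0552, 0.0226]
eef_rot: [0.0, 0.63, 0.776, -0.0]
wrist_force: [-1.7, -0.1, 1.8]
width: 0.0006
```

Emit:
arm_command(
  motion=[
    [0,0.05,0,0],
    [0,0.05,0,0],
    [0,0.05,0,0],
  ],
)

```text
time_s: 11.7
position: [0.5143, -0.0549, 0.0226]
eef_rot: [0.0, 0.63, 0.776, -0.0]
wrist_force: [-1.0, -0.4, 2.8]
width: 0.0008
```

Emit:
arm_command(
  motion=[
    [0,0.05,0,0],
    [0,0.05,0,0],
    [0,0.05,0,0],
  ],
)

```text
time_s: 11.95
position: [0.5158, -0.0546, 0.0225]
eef_rot: [-0.0, 0.63, 0.776, -0.0]
wrist_force: [-3.0, -0.4, 2.4]
width: 0.0001
```

Emit:
arm_command(
  motion=[
    [0,0.05,0,0],
    [0,0.05,0,0],
    [0,0.05,0,0],
  ],
)

```text
time_s: 12.2
position: [0.5168, -0.0543, 0.0224]
eef_rot: [-0.0, 0.63, 0.776, -0.0]
wrist_force: [-4.4, -1.5, 3.2]
width: 0.0003
```

Emit:
arm_command(
  motion=[
    [0,0.05,0,0],
    [0,0.05,0,0],
    [0,0.05,0,0],
  ],
)

```text
time_s: 12.45
position: [0.5169, -0.0543, 0.0221]
eef_rot: [-0.001, 0.63, 0.776, -0.002]
wrist_force: [-7.8, -2.4, 5.4]
width: 0.0004
```

Emit:
arm_command(
  motion=[
    [0,0.03,-0.05,0],
    [0,0,0,0],
    [0,0,0,0],
    [0,0,0,0],
  ],
)

```text
time_s: 12.78
position: [0.5169, -0.0544, 0.0222]
eef_rot: [-0.002, 0.63, 0.776, -0.002]
wrist_force: [-6.8, -1.5, 2.5]
width: 0.0006
```

Emit:
arm_command(
  motion=[
    [0,0.04,0,0],
    [0,0.04,0,0],
    [0,0,0,0],
  ],
)

```text
time_s: 13.03
position: [0.5169, -0.0543, 0.0222]
eef_rot: [-0.002, 0.63, 0.776, -0.002]
wrist_force: [-7.7, -1.8, 3.9]
width: 0.0006
```

Emit:
arm_command(
  motion=[
    [0,0,0,0],
    [0,0,0,0],
    [0,0,0,0],
  ],
)

```text
time_s: 13.28
position: [0.5169, -0.0544, 0.0222]
eef_rot: [-0.002, 0.63, 0.776, -0.002]
wrist_force: [-8.4, -1.9, 5.0]
width: 0.0003
```

Emit:
arm_command(
  motion=[
    [0,0.03,-0.03,0],
    [0,0,0,0],
    [0,0,0,0],
    [0,0,0,0],
    [0,0,0,0],
    [0,0,0,0],
  ],
)

```text
time_s: 13.78
position: [0.5169, -0.0543, 0.0222]
eef_rot: [-0.002, 0.63, 0.776, -0.002]
wrist_force: [-8.3, -2.5, 2.7]
width: 0.0006
```

Emit:
arm_command(
  motion=[
    [0,0,0,0],
    [0,0,0,0],
    [0,0,0,0],
    [0,0,0,0],
    [0,0,0,0],
    [0,0,0,0],
  ],
)

```text
time_s: 14.28
position: [0.5169, -0.0544, 0.0222]
eef_rot: [-0.002, 0.63, 0.776, -0.002]
wrist_force: [-8.5, -2.1, 3.1]
width: 0.0003
```

Run:
```python
from h import *
o,M=toolnow(); print(o['position'],M.T@o['wrist_force'])
q=[0.56026523,0.01135358,0.20762395]
for n in('scene','side'):
    p=snap(n)
    print(n,[(round(d['confidence'],2),np.round(d['bbox'],1)) for t in('flow_cell','port_block') for d in models.look_for(p,t)[:1]])
    if n=='scene': print([np.round(proj(p,W(q,[x,-55,38])),1) for x in (54,68)], proj(p,W(q,[[70,-80,46],[70,-30,46]])))
    a=p['image'][:,:,::-1]; a=a[205:275,262:322] if n=='scene' else a[170:250,255:345]
    cv2.imwrite(f'pics/d_{n}.png',cv2.resize(a,(480,560) if n=='scene' else (506,450),interpolation=cv2.INTER_CUBIC))
```

```text
[ 0.51688075 -0.05435567  0.02220474] [-0.32073204 -8.73937492 -3.03720191]
scene [(0.59, array([278.2, 218.8, 301.3, 254.2])), (0.97, array([276.5, 252.5, 305.3, 265.2]))]
[array([[290.3, 250.4]]), array([[290.9, 254.5]])] [[281.88931808 254.53223178]
 [299.8794997  252.32198761]]
side [(0.65, array([157.1, 282.2, 209.8, 342.6])), (0.53, array([268.5, 195. , 281.2, 219.3]))]
```

View pics/d_scene.png

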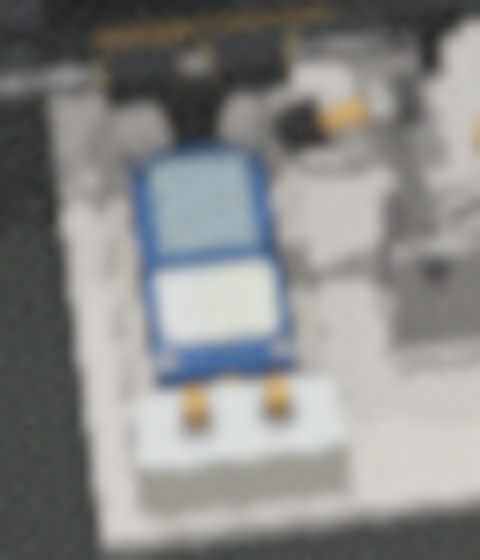

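Emit:
arm_command(
  motion=[
    [0,-0.3,0,0],
    [0,-0.5,0,0],
    [0,-1,0,0],
    [0,-1.2,0,0],
    [0,0,-3,0],
    [0,0,-4,0],
    [0,0,-4,0],
    [0,0,-4,0],
    [0,0,-4,0],
    [0,0,-4,0],
  ],
)

```text
time_s: 15.42
position: [0.4904, -0.0595, 0.2557]
eef_rot: [0.001, 0.63, 0.777, 0.0]
wrist_force: [0.8, 0.6, -0.7]
width: 0.0005
```

Emit:
arm_command(
  motion=[
    [0,0,-4,0],
    [0,0,-2,0],
    [0,0,0,0],
  ],
)

```text
time_s: 15.67
position: [0.4932, -0.0597, 0.3191]
eef_rot: [0.005, 0.63, 0.777, 0.002]
wrist_force: [0.4, -0.8, -0.3]
width: 0.0005
```

Run:
```python
from h import *
from scipy.optimize import least_squares
q0=np.array([0.56026523,0.01135358,0.20762395])
o,M=toolnow(); print(o['time_s'],o['position'],o['wrist_force'])
obs=[]
for n in('scene','side','wrist'):
    p=snap(n,f'e_{n}.png'); im=p['image'].astype(int); r=((im[...,0]>110)&(im[...,1]<70)&(im[...,2]<70)).astype(np.uint8)
    k,l,st,c=cv2.connectedComponentsWithStats(r)
    for i in range(1,k):
        if st[i,4]>25: print(n,st[i],np.round(c[i],1))
    pm=W(q0,[[30,65+97.5*np.cos(1.05-.05),95+97.5*np.sin(1.0)]]); print('pred mid',proj(p,pm))
    for t in ('flow_cell','port_block'): print([(round(d['confidence'],2),np.round(d['bbox'],1)) for d in models.look_for(p,t)[:1]])
```

```text
15.6667 [ 0.49323679 -0.05965568  0.3191432 ] [ 0.38277154 -0.81761144 -0.31443856]
scene [403 180  28  19 220] [416.3 188.9]
scene [341 192  21  22 177] [351.  202.2]
pred mid [[352.26343172 204.88520939]]
[(0.62, array([322.6, 193.9, 360.7, 233.7]))]
[(0.92, array([275.5, 249.9, 307.1, 267.2]))]
side [275 182   9   8  36] [279.1 185.6]
side [111 263  47  60 114] [138.3 291.3]
side [ 96 266   8   8  47] [ 99.4 269.4]
side [111 269  10   8  54] [115.2 272.5]
side [327 300  25  40 444] [338.6 318.8]
pred mid [[278.74276558 194.27637262]]
[(0.7, array([290.2, 205.3, 316.2, 221.3]))]
[(0.72, array([269.3, 197.8, 279.8, 220.5]))]
wrist [ 556  118   70   38 1037] [590.8 135.8]
wrist [145 257   9  19  72] [149.7 265.1]
wrist [434 268  42  18 410] [449.6 278.2]
pred mid [[465.96459556 289.3778264 ]]
[(0.64, array([304.5, 189.3, 338.5, 244.7]))]
[]
```

Run:
```python
from h import *
q=[0.5578,0.0108,0.2076]
o,M=toolnow(); t=W(q,[10,60,320])[0]; print(o['position'],t,M.T@(t-o['position'])*100,q[2]+np.pi/2-np.arctan2(M[1,0],M[0,0]))
```

```text
[ 0.49026996 -0.05977653  0.31229835] [0.55521856 0.07157282 0.32      ] [11.51726084  9.05845917 -0.77453522] 0.0002647314780739318
```

Emit:
arm_command(
  motion=[
    [2.3,1.8,0,0],
    [2.3,1.8,0,0],
    [2.3,1.8,0,0],
    [2.3,1.8,0,0],
    [2.3,1.8,0,0],
    [0,0,0,0],
    [0,0,0,0],
    [0,0,0,0],
  ],
)

```text
time_s: 16.78
position: [0.5549, 0.0705, 0.3127]
eef_rot: [-0.0, 0.63, 0.776, -0.001]
wrist_force: [0.7, -0.6, 0.1]
width: 0.0006
```

Run:
```python
from h import *
p=snap('wrist','f.png'); o,M=toolnow(); print(o['time_s'],o['position'],o['wrist_force'])
np.savez('f.npz',V=p['V'],cx=p['cx'],cy=p['cy'],k1=p['k1'],vertical_fov=p['vertical_fov'])
q=[0.5578,0.0108,0.2076]
for n,X in dict(tl=(-105,-105,12),tr=(-105,85,12),br=(105,85,12),bl=(105,-105,12)).items(): print(n,proj(p,W(q,X)))
for a in (0,.1):
    e=1.05-a; print(a,[np.round(proj(p,W(q,[30,65+L*np.cos(e),95+L*np.sin(e)])),1) for L in(60,97.5,135)])
```

```text
16.8333 [0.55492526 0.06984005 0.31288614] [-0.30413146 -0.18176981 -0.58041579]
tl [[210.9926129   92.77096652]]
tr [[338.32377619  92.44469576]]
br [[336.04189659 224.41034852]]
bl [[224.50080567 224.25336471]]
0 [array([[351. , 206.6]]), array([[371.3, 215.8]]), array([[396., 227.]])]
0.1 [array([[355. , 205.7]]), array([[378. , 214.2]]), array([[405.5, 224.3]])]
```

View pics/f.png

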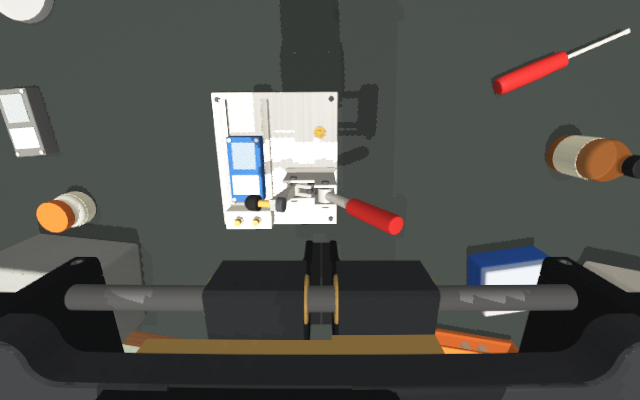

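Run:
```python
from h import *
q=[0.5578,0.0108,0.2076]
o,M=toolnow(); t=W(q,[30,75,195])[0]; print(o['position'],t,M.T@(t-o['position'])*100)
for v in np.r_[0:.7:.1,.7:1.06:.05]:
    e=1.05-v; L=100; print(round(v,2),np.round([65+L*np.cos(e)-10*np.sin(e)-12,95+L*np.sin(e)+10*np.cos(e)],1))
```

```text
[0.55492526 0.06984005 0.31288614] [0.57169745 0.09037299 0.195     ] [ 1.67584953  2.07336188 11.7852954 ]
0.0 [ 94.1 186.7]
0.1 [103.  182.2]
0.2 [111.5 176.7]
0.3 [119.4 170.5]
0.4 [126.6 163.5]
0.5 [133.  155.8]
0.6 [138.7 147.5]
0.7 [143.5 138.7]
0.75 [145.6 134.1]
0.8 [147.4 129.4]
0.85 [149.  124.7]
0.9 [150.4 119.8]
0.95 [151.5 114.9]
1.0 [152.4 110. ]
1.05 [153. 105.]
```

Emit:
arm_command(
  motion=[
    [0.56,0.69,0,0],
    [0.56,0.69,0,0],
    [0.56,0.69,0,0],
    [0,0,3,0],
    [0,0,3,0],
    [0,0,3,0],
    [0,0,2,0],
    [0,0,0.8,0],
    [0,0,0,0],
    [0,0,0,0],
  ],
)

```text
time_s: 17.67
position: [0.5725, 0.0925, 0.1961]
eef_rot: [0.0, 0.63, 0.777, 0.0]
wrist_force: [0.8, 0.7, -0.5]
width: 0.0006
```

Emit:
arm_command(
  motion=[
    [0.4,0,0.2,0],
    [0.4,0,0.2,0],
    [0.4,0,0.2,0],
    [0.4,0,0.1,0],
    [0.3,0,0.1,0],
    [0,0,0,0],
  ],
)

```text
time_s: 18.17
position: [0.5676, 0.1118, 0.1874]
eef_rot: [-0.0, 0.63, 0.777, 0.0]
wrist_force: [0.1, 0.3, -0.1]
width: 0.0008
```

Emit:
arm_command(
  motion=[
    [0.3,0,0.15,0],
    [0.3,0,0.15,0],
    [0.3,0,0.15,0],
    [0.28,0,0.18,0],
    [0.28,0,0.18,0],
    [0.28,0,0.18,0],
    [0,0,0,0],
  ],
)

```text
time_s: 18.75
position: [0.564, 0.1284, 0.1769]
eef_rot: [-0.0, 0.63, 0.777, -0.0]
wrist_force: [-0.3, 0.2, -0.1]
width: -0.0
```

Run:
```python
from h import *
q=[0.5578,0.0108,0.2076]
p=snap('wrist'); o,M=toolnow(); d=o['position']-W(q,[0,0,0])[0]; c,s=np.cos(q[2]),np.sin(q[2])
print('fix',c*d[0]+s*d[1],-s*d[0]+c*d[1],d[2],'F',M.T@o['wrist_force'])
im=p['image'][:,:,::-1]; a=im[150:300,250:450]
p2=snap('side'); b=p2['image'][150:250,240:360,::-1]
cv2.imwrite('pics/g.png',np.vstack([cv2.resize(a,(400,300)),cv2.resize(b,(400,300),interpolation=cv2.INTER_CUBIC)]))
```

```text
fix 0.03026413461030505 0.11346302108876964 0.17703274052644874 F [-1.03528396 -0.34261152  1.013654  ]
```

View pics/g.png

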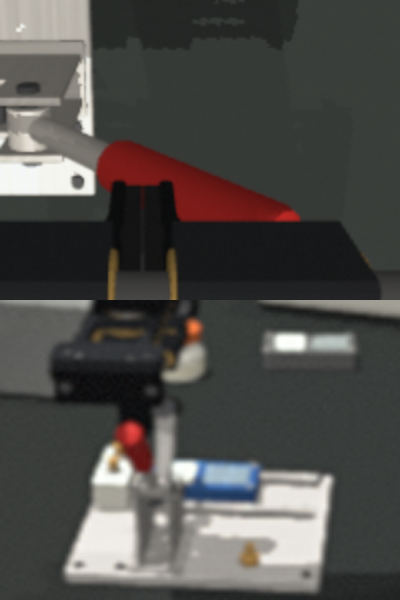

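Emit:
arm_command(
  motion=[
    [0.3,0,0.25,0],
    [0.3,0,0.25,0],
    [0.25,0,0.25,0],
    [0.25,0,0.25,0],
    [0.24,0,0.25,0],
    [0.22,0,0.25,0],
    [0.22,0,0.26,0],
    [0.2,0,0.26,0],
  ],
)

```text
time_s: 19.52
position: [0.5602, 0.1473, 0.1569]
eef_rot: [-0.0, 0.63, 0.777, -0.0]
wrist_force: [-0.2, -0.3, 0.6]
width: 0.0004
```

Emit:
arm_command(
  motion=[
    [0.19,0,0.28,0],
    [0.19,0,0.28,0],
    [0.19,0,0.28,0],
    [0.16,0,0.29,0],
    [0.16,0,0.29,0],
    [0.16,0,0.29,0],
    [0,0,0,0],
  ],
)

```text
time_s: 20.1
position: [0.5576, 0.1574, 0.1393]
eef_rot: [-0.0, 0.63, 0.777, -0.0]
wrist_force: [0.5, -1.1, -0.6]
width: -0.0
```

```bash
cat > st.py <<'E'
from h import *
q=[0.5578,0.0108,0.2076]
o,M=toolnow(); d=o['position']-W(q,[0,0,0])[0]; c,s=np.cos(q[2]),np.sin(q[2])
print(o['time_s'],'fix',np.round([c*d[0]+s*d[1],-s*d[0]+c*d[1],d[2]],4),'F',np.round(M.T@o['wrist_force'],1))
E
python3 st.py
```

```text
20.1 fix [0.03   0.1435 0.1393] F [-1.2  0.3  0.5]
```

Emit:
arm_command(
  motion=[
    [0.08,0,0.2,0],
    [0.08,0,0.2,0],
    [0.08,0,0.2,0],
    [0.08,0,0.2,0],
  ],
)

```text
time_s: 20.43
position: [0.5575, 0.1604, 0.132]
eef_rot: [0.0, 0.63, 0.776, -0.0]
wrist_force: [-0.7, -0.5, 2.9]
width: 0.0004
```

Emit:
arm_command(
  motion=[
    [0.07,0,0.2,0],
    [0.07,0,0.2,0],
    [0.06,0,0.2,0],
  ],
)

```text
time_s: 20.68
position: [0.5574, 0.1622, 0.1273]
eef_rot: [0.001, 0.63, 0.776, -0.0]
wrist_force: [-3.3, -1.2, 11.2]
width: 0.0004
```

Emit:
arm_command(
  motion=[
    [0.06,0,0.2,0],
    [0.06,0,0.2,0],
    [0.06,0,0.2,0],
  ],
)

```text
time_s: 20.93
position: [0.557, 0.164, 0.1222]
eef_rot: [0.001, 0.63, 0.776, -0.0]
wrist_force: [-5.3, -2.1, 14.2]
width: 0.0004
```

```bash
python3 st.py
```

```text
20.9333 fix [0.0308 0.1501 0.1222] F [ -1.   -5.6 -14.2]
```

Emit:
arm_command(
  motion=[
    [0.03,0,0.2,0],
    [0.03,0,0.2,0],
    [0.03,0,0.2,0],
  ],
)

```text
time_s: 21.18
position: [0.5566, 0.1656, 0.116]
eef_rot: [0.0, 0.63, 0.777, 0.0]
wrist_force: [-3.5, 0.9, 9.9]
width: 0.0007
```

Emit:
arm_command(
  motion=[
    [0.02,0,0.2,0],
    [0.02,0,0.2,0],
  ],
)

```text
time_s: 21.35
position: [0.5565, 0.1663, 0.1108]
eef_rot: [0.0, 0.63, 0.777, 0.001]
wrist_force: [0.2, -0.1, 0.8]
width: 0.0003
```

```bash
python3 st.py
```

```text
21.35 fix [0.0308 0.1524 0.1108] F [-0.1  0.2 -0.8]
```

Emit:
arm_command(
  motion=[
    [0,0,0.1,0],
    [0,0,0.1,0],
    [0,0,0.1,0],
  ],
)

```text
time_s: 21.6
position: [0.5564, 0.1649, 0.1066]
eef_rot: [-0.0, 0.63, 0.776, -0.0]
wrist_force: [0.3, -0.1, -0.1]
width: 0.0005
```

Emit:
arm_command(
  motion=[
    [0,0,0.1,0],
    [0,0,0.1,0],
    [0,0,0,0],
  ],
)

```text
time_s: 21.85
position: [0.5565, 0.1651, 0.1054]
eef_rot: [0.0, 0.63, 0.776, -0.0]
wrist_force: [-1.0, 0.2, 2.4]
width: 0.0003
```

```bash
python3 st.py
```

```text
21.85 fix [0.0305 0.1512 0.1054] F [ 0.4 -0.9 -2.4]
```

Touching the level handle at z ≈ 105 mm, exactly where the stop puts it. Retreat straight up and check.

Emit:
arm_command(
  motion=[
    [0,0,-0.5,0],
    [0,0,-2,0],
    [0,0,-3,0],
    [0,0,-4,0],
    [0,0,-4,0],
    [0,-2,-3,0],
    [0,-2,0,0],
    [0,0,0,0],
    [0,0,0,0],
    [0,0,0,0],
  ],
)

```text
time_s: 22.68
position: [0.5176, 0.1566, 0.2697]
eef_rot: [0.0, 0.63, 0.776, -0.0]
wrist_force: [-0.1, 0.5, -1.0]
width: 0.0006
```

```bash
python3 st.py
python3 - <<'E'
from h import *
q=[0.5578,0.0108,0.2076]
p=snap('wrist'); a=p['image'][:,:,::-1][60:310,90:490]
for v in(.95,1.05):
    e=1.05-v; print(v,[np.round(proj(p,W(q,[30,65+L*np.cos(e),95+L*np.sin(e)]))-[90,60],1)*1.5 for L in(60,135)])
p2=snap('side'); b=p2['image'][170:250,240:340,::-1]
cv2.imwrite('pics/k.png',np.hstack([cv2.resize(a,(480,300)),cv2.resize(b,(320,300),interpolation=cv2.INTER_CUBIC)]))
print([np.round((proj(p2,W(q,[30,65+135*np.cos(1.05-v),95+135*np.sin(1.05-v)]))-[240,170])*[3.2,3.75]) for v in(.7,.95,1.05)])
E
```

```text
22.6833 fix [-0.0093  0.151   0.2697] F [0.5 0.  1. ]
0.95 [array([[313.65, 240.6 ]]), array([[407.25, 243.9 ]])]
1.05 [array([[314.4 , 238.05]]), array([[405.9 , 238.05]])]
[array([[112., 197.]]), array([[113., 246.]]), array([[114., 264.]])]
```

View pics/k.png

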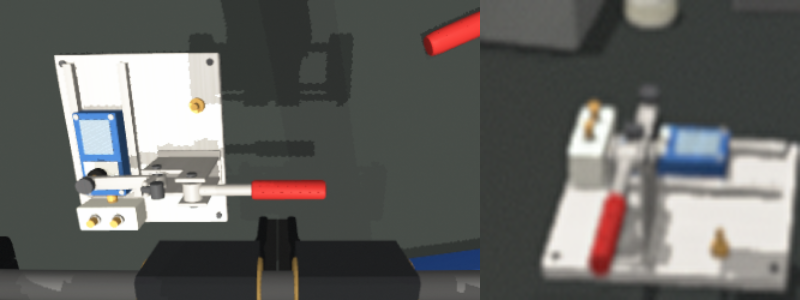

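The wrist view shows the handle level and the bar down with its pad on the white landing area. The cell is beside the port block and the gripper is clear. In the side view the handle tip is at crop pixel (120, 268), against (114, 264) predicted for 1.05 rad.

```bash
python3 -c "
from h import *
print(workorder.hand_in())"
```

```text
the job is handed in; nothing more can be done
None
```

I pressed the flow cell home against the stop pin and snapped the clamp shut on it, then handed the job in at about 23 s of the 72 s allowed. The hand-in gives no verdict.

- **Cell:** I pushed it about 20 mm along the channel with the closed fingers until they met a rigid stop. I then held it there for over 1 s. The readings were about 7–9 N along the channel and 7.5–10 N in total, a little under the 10 N asked for. The picture taken then shows the cell's front face about 10 mm or less from the port block's face, inside the 17.5 mm limit.
- **Clamp:** I pushed the handle down along its arc by the grip only. The force peaked at about 15 N near 0.87 rad and dropped to nearly zero past centre. The handle then stopped level, with its top at about 105 mm, where the stop should put it.
- **Last check:** With the gripper backed off and no force on the wrist, the handle stayed level. The pad sat on the white landing area, and the thumbscrew looked undisturbed.

**Not measured or in disagreement:**
- The pad force cannot be measured directly; I inferred it from the snap and the picture.
- The first estimate of the fixture's position along the channel was about 2.5 mm off between cameras, and I corrected it.
- Finger contact with the cell came about where the cell's rear face appeared, though the finger width should have made it about 9.5 mm earlier. I relied on the felt contact.
- While I pressed the handle there was a sideways force of about 5.6 N, which suggests the fingers were a few millimetres off the grip's centre line.

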